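# Stopper a flask and clamp it in the bench mixer

### The arm

A 7-joint arm with a two-finger parallel gripper is mounted at the origin on the work surface. World frame = base frame: x ahead of the robot, y to its left, z up, the work surface at z = 0. Lengths are in m, angles in rad, forces in N, time in s.
With the tool pointing down it reaches from about 0.425 to 0.875 m from the base axis. Payload 8.4 kg.
Tool frame: the origin (TCP) lies on the centre line of the jaws, within the pads' length; the fingertips stand 25 mm ahead of it and the grasp point (between the pads) lies 6 mm ahead of it; z points along the fingers, y is the line along which they close (so a half turn about z gives the same grasp; the last joint's range is limited). The gripper opens to 87 mm and grips with 3 to 60 N. Pads are 19 mm wide; open, the fingers measure 117 mm over their backs; the gripper's body (75 mm by 190 mm) begins 51 mm behind the grasp point.
Start: joints at [-1.249, 0.333, 0.04, 1.465, -0.013, 1.343, -0.059], TCP at [0.266, 0.593, 0.248] pointing down, gripper open.
Joint ranges: [-2.58, 2.58], [-0.38, 2.09], [-1.3, 1.39], [0.25, 2.4], [-1.5, 4.64], [0.08, 2.09], [-2.65, 2.65]. Speed limits (rad/s): [2.22, 2.22, 2.79, 2.79, 3.14, 3.14, 3.14].

### API

Orientations are given as a unit quaternion [x, y, z, w].
In Python, from plant import sensors, eyes, arm gives the robot as it stands. The module is installed in compiled form; this text tells all that it offers.
- The arm moves only by the shell command python3 -m handwheel 'ROWS' [FORCE]. ROWS is JSON, a list of rows, each a list of 3 entries, a list of its own where there are three numbers: the opening, from -1 (shut) to 1 (fully open), then the shift along the tool's x, y, z in m, then the turn about the tool's z in degrees. In form: [[claw, [dx, dy, dz], twist], ...]. A call has 1 to 12 rows; each row is the pose to reach, as a shift and turn from the pose commanded when the call began, along the tool's axes at that moment; what a row does not reach only later rows make up. A row lasts 1/8 s, in which the tool goes at most 62.5 mm and 10.7 degrees, less where a joint would pass 70% of its speed; a pose out of reach is approached as far as the arm can. A call with a gripper value outside its range is refused whole. The fingers move at their own pace and stop on an object; FORCE is the grip in N (left out, the last holds). Time passes only in rows, so rows that repeat a pose let the fingers close. It gives the time, the measured TCP pose, the force, the opening and the grip force at its end, in the units of the state.
- sensors.get_state(): the state, without advancing time (a new reading comes with each control period).
- eyes.get_image(name): name is "scene" or "side" or "wrist"; returns the picture (420x560x3 uint8, blue, green, red); there is no depth.
- eyes.calibration(name): a dict with "K" (3x3 intrinsics, pixels), "position" and "rotation" of the camera in the world; the wrist camera has in their place "mount" (4x4, takes a point from camera to tool coordinates, whose origin is the TCP and whose axes are the flange's). Camera axes: x right, y down, z forward; pixel columns grow to the right and rows downward; lengths in m; the calibration is good to about 2 mm. A picture is of the moment at which its call begins: read the wrist's pose just before it. calibration takes no time and is no camera call.
- arm.hand_in(): hands the job in; it is judged then, once.
The state is a dict: "clock": time; "joint_pos": joint angles; "dq": joint speeds; "tau": joint torques, N m; "position": TCP position; "tool_rot": TCP orientation; "wrist_force": force on the tool from outside, world axes, zero at the start; "torque": the same for the moment, N m; "opening": opening from 0.0 (shut) to 1.0 (fully open); "grasp_force": force on a finger pad.
Only numpy, scipy, OpenCV 4.12 (cv2) and the standard library are available. Lean on these libraries where they do the work, as an engineer would, in place of code of your own. Each camera call takes 0.05 s, during which the arm holds its last target. There are 200 camera calls.

### The job

Make the open flask ready for shaking: first slide it along the guide lane, without lifting or tipping it, until it stands fully against the stop, then gently set the stopper that fits its neck fully home. After that swing the hold-down arm over the stopper as far as it goes and press its plunger down until the pad bears on the stopper; let go of everything and leave the wide stopper, the bottles and the tube rack alone.

Things in the scene. Friction and masses are not known exactly. Their poses are not given: they have to be found in the camera images.
- station: Fixed aluminium clamping station of a bench mixer. Origin on the bench directly under the flask's place; x points along the guide lane towards the stop, z up. Plate 10 mm thick, x -200 to 75, y -65 to 65 mm. Beyond the stop a white drive unit: x 75 to 161, y -75 to 75, 60 mm high. The hold-down arm's post (16 mm thick) stands at x 0, y -105 mm.
- flask_place (a point): Point on the plate's top, 10 mm above the bench, where the centre of the flask's underside must end; axes as the station. A flask touching the stop is within 1 mm of it along the lane; the rails leave 3 mm play to each side.
- stop (a point): Middle of the top edge of the steel stop bar's face, at station x 49, 26 mm above the bench; the bar crosses the lane.
- lane_mouth (a point): Middle of the lane's open end, on the plate's top, at station x -200. From here two steel rails run along x to x 50, their inner faces at y = +-51 mm, tops 22 mm above the bench.
- flask: Loose squat wide-neck flask of clear glass, open, about 0.3 kg, standing in the lane 80 to 130 mm short of its place. Origin at the centre of its underside, z up. 85 mm high: straight side of radius 48 mm up to 30 mm, cone to radius 27 mm at 58 mm, then a straight neck, outer diameter 54 mm, bore 42 mm.
- flask_rim (a point): Centre of the flask's mouth, at the top of the neck, 85 mm above its underside; z up.
- stopper: Loose white plastic stopper that fits, about 60 g, upright on the bench on its narrow end. Origin at the centre of that end, z up. 67 mm high: plug tapering from diameter 30 mm (bottom) to 39 mm at 30 mm, then a flange of diameter 54 mm, 7 mm thick, that rests on the rim, then a round grip knob of diameter 32 mm, 30 mm high. Fully home its origin lies 30 mm below the rim.
- wide_stopper: Loose white plastic stopper of the same form but too wide for the flask (plug 48 to 58 mm, flange 72 mm diameter, knob 32 mm, 67 mm high), standing upright on the bench; the two stoppers may have swapped places. To be left alone. Origin at the centre of its lower end.
- clamp (a joint): Angle of the hold-down arm about its vertical post, rad. 0: along station +x; grows anticlockwise from above to a hard stop at 1.571: along station +y, plunger over the flask's place. Starts parked at 0.1 to 0.5, stays where left, friction 0.12 N m. An aluminium bar 18 mm wide, underside 156 mm and top 170 mm above the bench.
- clamp_hinge (a point): Point on the arm's pivot axis, 170 mm above the bench, at station x 0, y -105 mm.
- plunger (a joint): How far the plunger in the arm's end is pressed down, m. 0: raised, as it starts; most 0.022. It stays where it is left (friction about 4 N). Its pad meets a fully seated stopper at about 0.012.
- plunger_knob (a point): Centre of the top of the plunger's black knob, 105 mm from the arm's pivot axis. Knob diameter 32 mm, 14 mm thick, its top 210 mm above the bench when raised; below it a 12 mm shaft goes through the arm to a rubber pad of diameter 28 mm, underside 144 mm above the bench when raised.
- amber_bottle: Bystander: loose brown bottle, 68 mm diameter, 150 mm high. Origin at the centre of its underside.
- clear_bottle: Bystander: loose clear bottle with cap, 80 mm diameter, 160 mm high. Origin at the centre of its underside.
- tube_rack: Bystander: loose white rack with capped tubes, 100 x 70 mm, 97 mm high. Origin at the centre of its underside.
Things that resemble listed ones, but are neither listed nor needed, are in the scene too. Leave any purple or turquoise look-alike of the flask alone.

How it is judged:
By the outcome, as a careful person would: the job done as asked, in the order asked, and still so for the second after the job is handed in, with the robot touching nothing.
It also fails if it takes over 72 s, if anything falls off the work surface, if the arm or the gripper's body presses on something with over 40 N, if the wrist force passes 120 N, or if a joint passes its speed limit or range.

## Working session

There is one attempt and no reset: what is moved stays moved. The work goes in short steps, Python scripts to look and compute and a shell command to move; the robot and the scene stay as the last step left them, time stands still between calls to the robot, and variables do not carry over. Pictures are saved under pics/ and viewed, at most 10 in all, crops included, and the job is handed in when it is done.

```bash
mkdir -p pics; python3 - <<'E'
from plant import sensors, eyes
import cv2, numpy as np
s=sensors.get_state(); print({k:np.round(v,3) for k,v in s.items()})
for n in("scene","side","wrist"):
    cv2.imwrite(f"pics/{n}0.png",eyes.get_image(n)); c=eyes.calibration(n); print(n,{k:np.round(v,3).tolist() for k,v in c.items()})
a=cv2.imread("pics/scene0.png");b=cv2.imread("pics/side0.png")
E
```

```text
{'clock': np.float64(0.0), 'joint_pos': array([-1.249,  0.334,  0.04 ,  1.466, -0.013,  1.343, -0.058]), 'dq': array([-0.001,  0.001,  0.001, -0.001,  0.001, -0.001,  0.001]), 'tau': array([-0.0000e+00, -6.5634e+01,  1.3340e+00, -4.0379e+01, -6.0000e-02,
        4.4000e-02,  0.0000e+00]), 'position': array([0.265, 0.593, 0.247]), 'tool_rot': array([ 0.209,  0.978, -0.001, -0.   ]), 'wrist_force': array([-0.003,  0.555,  0.662]), 'torque': array([-0.014,  0.002, -0.029]), 'grasp_force': np.float64(0.0), 'opening': np.float64(1.002)}
scene {'K': [[512.266, 0.0, 275.915], [0.0, 512.266, 207.752], [0.0, 0.0, 1.0]], 'position': [1.569, 0.418, 1.157], 'rotation': [0.525, 0.756, -0.316, -0.229]}
side {'K': [[487.769, 0.0, 283.362], [0.0, 487.769, 212.308], [0.0, 0.0, 1.0]], 'position': [0.038, -0.855, 1.115], 'rotation': [0.884, -0.241, 0.109, -0.386]}
wrist {'K': [[310.862, 0.0, 281.545], [0.0, 310.862, 205.773], [0.0, 0.0, 1.0]], 'mount': [[0.001, -0.957, -0.29, 0.081], [1.0, 0.001, 0.0, -0.0], [-0.0, -0.29, 0.957, -0.138], [0.0, 0.0, 0.0, 1.0]]}
```

View pics/scene0.png

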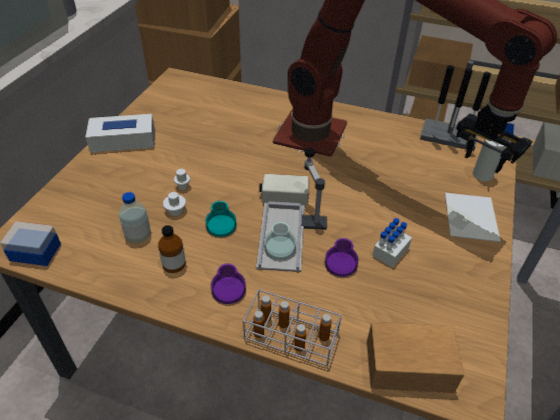

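View pics/side0.png

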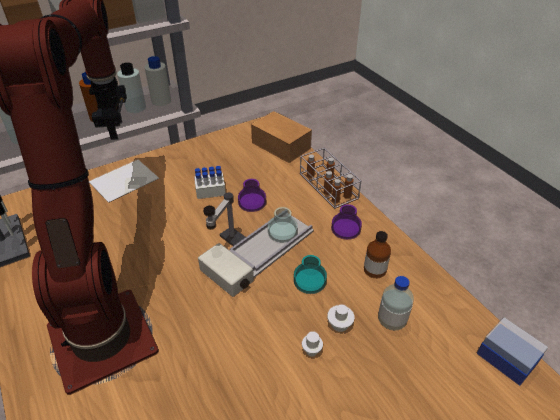

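The scene view shows:
- The station lies at (282,235), with its drive unit at (287,190) towards the robot and its post at (318,215).
- The clear flask is in the lane at (281,243). The purple flasks at (228,285) and (341,258) and the turquoise one at (221,220) are look-alikes.
- There are two stoppers, at (181,180) and (174,205). In the side view they are at (313,345) and (341,318). The smaller one, at (181,180) / (313,345), should be the one that fits.

I'll enlarge these to confirm.

```bash
python3 - <<'E'
import cv2,numpy as np
a=cv2.imread("pics/scene0.png")[140:275,150:345];b=cv2.imread("pics/side0.png")[185:360,190:365]
cv2.imwrite("pics/a.png",cv2.resize(a,None,fx=4,fy=4,interpolation=3));cv2.imwrite("pics/b.png",cv2.resize(b,None,fx=3.4,fy=3.4,interpolation=3))
E
```

```text
(no output)
```

View pics/a.png

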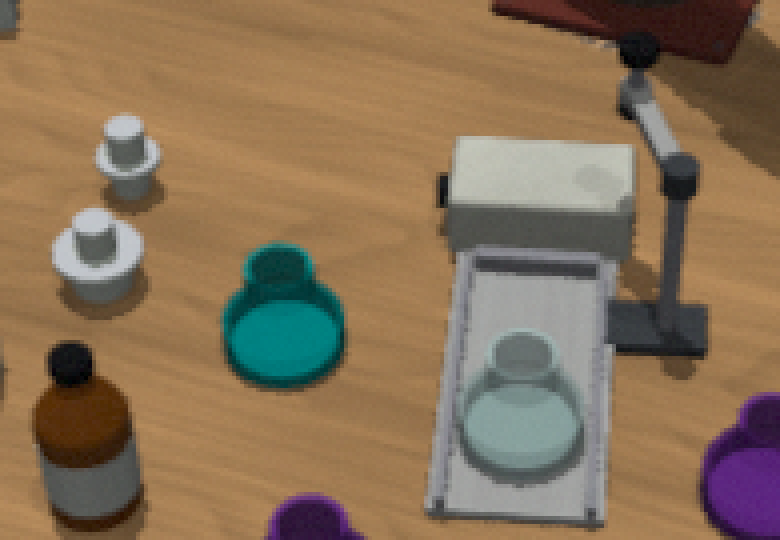

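View pics/b.png

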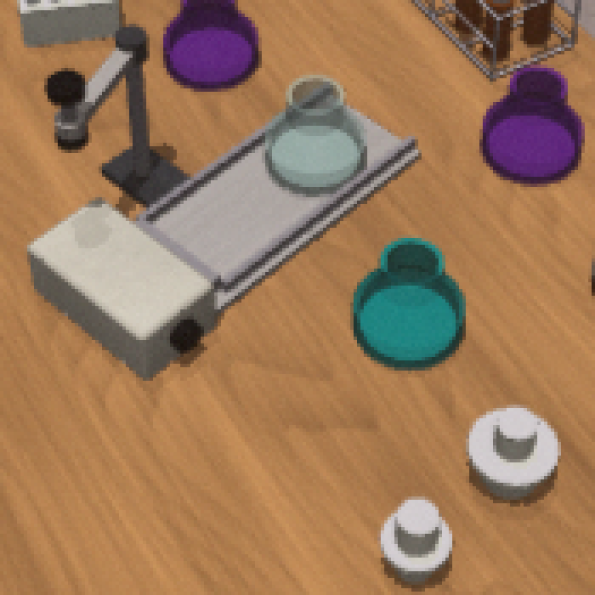

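The crop shows the narrow-plug stopper at (128,155) of the scene crop. Its flange is clearly smaller than that of the wide one at (97,255), so it is the one that fits. The clear flask in the lane has its rim at (525,350). Next I'll measure.

```bash
cat >h.py <<'E'
import numpy as np,cv2
from scipy.spatial.transform import Rotation as R
from scipy.optimize import least_squares
from plant import sensors,eyes
def cam(n,s=None):
    c=eyes.calibration(n);K=np.array(c["K"])
    if n!="wrist":
        q=np.array(c["rotation"]);Q=R.from_quat(q).as_matrix() if q.size==4 else q
        return K,Q,np.array(c["position"])
    s=s or sensors.get_state();T=R.from_quat(s["tool_rot"]).as_matrix();M=np.array(c["mount"])
    return K,T@M[:3,:3],T@M[:3,3]+s["position"]
def proj(C,P):
    K,Q,p=C;v=(np.atleast_2d(P)-p)@Q@K.T;return v[:,:2]/v[:,2:]
def onz(C,uv,z):
    K,Q,p=C;d=Q@np.linalg.solve(K,[uv[0],uv[1],1]);return p+d*(z-p[2])/d[2]
def tri(obs):
    "obs: list of (C,uv)"
    x0=onz(*obs[0],.1)
    r=least_squares(lambda P:np.ravel([proj(C,P)[0]-uv for C,uv in obs]),x0);return r.x,np.abs(r.fun).max()
def tool(d,s=None):
    "world displacement -> tool axes"
    s=s or sensors.get_state();return R.from_quat(s["tool_rot"]).inv().apply(d)
E
python3 - <<'E'
from h import *
np.set_printoptions(precision=4,suppress=True)
S,D=cam("scene"),cam("side")
sc=lambda u,v:(150+(u-1.5)/4,140+(v-1.5)/4); sd=lambda u,v:(190+(u-1.2)/3.4,185+(v-1.2)/3.4)
for n,a,b,z in[("rim",(525,348),(316,95),.095),("stop",(125,123),(418,515),.067),("knob",(638,45),(66,82),.21)]:
    print(n,tri([(S,sc(*a)),(D,sd(*b))]),onz(S,sc(*a),z),onz(D,sd(*b),z))
L=[(S,sc(449,205),(.075,.075,.06)),(S,sc(635,207),(.075,-.075,.06)),(S,sc(456,138),(.161,.075,.06)),(S,sc(635,145),(.161,-.075,.06)),(S,sc(428,516),(-.2,.065,0)),(S,sc(603,524),(-.2,-.065,0)),
(D,sd(30,245),(.161,-.075,.06)),(D,sd(100,203),(.075,-.075,.06)),(D,sd(217,290),(.075,.075,.06)),(D,sd(148,378),(.161,.075,0)),(D,sd(419,155),(-.2,.065,0)),(S,sc(680,160),(0,-.105,.18)),(D,sd(130,38),(0,-.105,.18))]
def W(p,P): c,s=np.cos(p[2]),np.sin(p[2]);return np.array([p[0]+c*P[0]-s*P[1],p[1]+s*P[0]+c*P[1],P[2]])
f=lambda p:np.ravel([proj(C,W(p,P))[0]-uv for C,uv,P in L])
r=least_squares(f,[.6,.1,3.1],loss="soft_l1");print(r.x);print(f(r.x).reshape(-1,2).round(1).tolist())
E
```

```text
rim (array([0.6043, 0.0944, 0.0956]), np.float64(0.4671189033193741)) [0.6025 0.0951 0.095 ] [0.6053 0.0933 0.095 ]
stop (array([ 0.454 , -0.308 ,  0.0677]), np.float64(0.21342787844571376)) [ 0.4528 -0.308   0.067 ] [ 0.4546 -0.308   0.067 ]
knob (array([0.3757, 0.103 , 0.2077]), np.float64(0.37427645191274905)) [0.3802 0.1031 0.21  ] [0.3745 0.102  0.21  ]
[0.4893 0.0627 3.4269]
[[-0.9, -1.4], [-0.4, 0.6], [-0.4, -2.0], [0.1, -1.4], [-0.3, 0.0], [0.9, 0.7], [-1.8, -0.0], [-0.0, -3.2], [0.7, -2.7], [0.1, 2.2], [0.4, 0.6], [0.5, -0.2], [0.1, -1.5]]
```

Station origin is (0.489, 0.063) with yaw 3.427. The flask is 119 mm short of its place and 2 mm off the lane axis, and the stopper is at (0.454, -0.308). All of these fit the given sizes.

First I'll push the flask from behind with closed fingers, low on its straight side and with the tool x along the lane.

```bash
python3 -m handwheel '[[-1,[-0.569,-0.266,0],-40.4],[-1,[-0.569,-0.266,0],-40.4],[-1,[-0.569,-0.266,0],-40.4],[-1,[-0.569,-0.266,0],-40.4],[-1,[-0.569,-0.266,0],-40.4],[-1,[-0.569,-0.266,0],-40.4],[-1,[-0.569,-0.266,0],-40.4],[-1,[-0.569,-0.266,0],-40.4],[-1,[-0.569,-0.266,0],-40.4],[-1,[-0.569,-0.266,0],-40.4],[-1,[-0.569,-0.266,0],-40.4],[-1,[-0.569,-0.266,0],-40.4]]' 20; python3 -m handwheel '[[-1,[0,0,0],0]]'
python3 - <<'E'
from h import *
s=sensors.get_state();C=cam("wrist",s);im=eyes.get_image("wrist")
o=np.array([.489,.063]);c,t=np.cos(3.427),np.sin(3.427);A=np.array([[c,-t],[t,c]])
print(s["position"],R.from_quat(s["tool_rot"]).as_matrix().round(3).tolist(),s["joint_pos"].round(2))
d=s["position"][:2]-o;print("station",A.T@d)
im=im.copy()
def W(x,y,z): return [*(o+A@[x,y]),z]
for P in [W(-.2,.065,.01),W(-.2,-.065,.01),W(-.119,0,.095),W(0,0,.01),W(-.195,0,.032)]:
    u=proj(C,P)[0];print(u.round());cv2.circle(im,tuple(int(v) for v in np.clip(u,-999,999)),4,(0,0,255),1)
cv2.imwrite("pics/w1.png",im)
E
```

```text
clock: 1.65
position: [0.6761, 0.1177, 0.2469]
tool_rot: [-0.141, 0.99, 0.0, -0.001]
wrist_force: [-0.1, 0.9, -0.3]
opening: 0.001
grasp_force: 0.0
clock: 1.78
position: [0.6754, 0.1202, 0.2474]
tool_rot: [-0.143, 0.99, 0.001, -0.0]
wrist_force: [-0.6, 0.8, -0.6]
opening: 0.003
grasp_force: 0.0
[0.67540215 0.12015878 0.24742603] [[-0.959, -0.283, -0.001], [-0.283, 0.959, 0.001], [0.0, 0.001, -1.0]] [-0.45  0.41  0.29  1.38 -0.12  1.37  1.7 ]
station [-0.19495459 -0.00236532]
[226. 184.]
[332. 184.]
[278. 118.]
[279.  -2.]
[279. 184.]
```

View pics/w1.png

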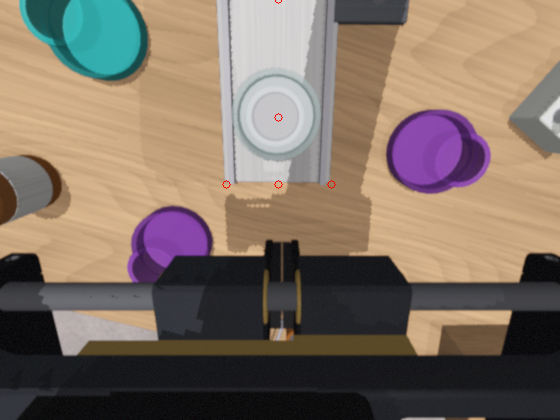

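The predicted points match the picture: the mouth corners are at (226,184) and (332,184), and the rim is at (278,118). The lane behind the flask is clear, so I'll descend and push slowly.

```bash
python3 -m handwheel '[[-1,[0,0,0.06],0],[-1,[0,0,0.12],0],[-1,[0,0,0.16],0],[-1,[0,0,0.18],0],[-1,[0,0,0.19],0],[-1,[0,0,0.19],0]]'; python3 -m handwheel '[[-1,[0.01,0,0],0],[-1,[0.02,0,0],0],[-1,[0.03,0,0],0],[-1,[0.04,0,0],0],[-1,[0.05,0,0],0],[-1,[0.06,0,0],0],[-1,[0.07,0,0],0],[-1,[0.08,0,0],0],[-1,[0.09,0,0],0],[-1,[0.1,0,0],0],[-1,[0.11,0,0],0],[-1,[0.115,0,0],0]]'
python3 - <<'E'
from h import *
s=sensors.get_state();o=np.array([.489,.063]);c,t=np.cos(3.427),np.sin(3.427);A=np.array([[c,-t],[t,c]])
print("station",A.T@(s["position"][:2]-o),s["wrist_force"],s["joint_pos"].round(2))
a=eyes.get_image("scene")[170:270,220:350];b=eyes.get_image("side")[180:280,200:330]
cv2.imwrite("pics/p1.png",np.vstack([cv2.resize(i,None,fx=3,fy=3,interpolation=3) for i in(a,b)]))
E
```

```text
clock: 2.58
position: [0.6766, 0.1185, 0.0584]
tool_rot: [-0.142, 0.99, 0.0, 0.0]
wrist_force: [-0.2, -0.0, 0.6]
opening: 0.006
grasp_force: 0.0
clock: 4.08
position: [0.5661, 0.0851, 0.0581]
tool_rot: [-0.141, 0.99, -0.0, 0.001]
wrist_force: [7.3, -1.3, 4.0]
opening: 0.005
grasp_force: 3.7
station [-0.08020226  0.0005249 ] [ 7.28307726 -1.2703439   4.01804157] [-0.45  0.36  0.27  1.87 -0.11  0.93  1.72]
```

View pics/p1.png

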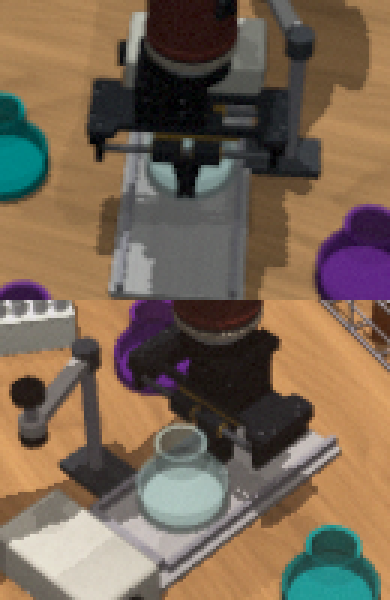

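```bash
python3 - <<'E'
from h import *
o=np.array([.489,.063]);c,t=np.cos(3.427),np.sin(3.427);A=np.array([[c,-t],[t,c]])
D=cam("side")
for z in(.093,.095):print(A.T@(onz(D,(200+180/3-.3,180+139/3-.3),z)[:2]-o))
s=sensors.get_state();print(s["wrist_force"],s["torque"],s["tau"].round(2),s["grasp_force"])
b=eyes.get_image("side")[210:275,225:305]
cv2.imwrite("pics/p2.png",cv2.resize(b,None,fx=8,fy=8,interpolation=2))
E
```

```text
[-0.03119075 -0.0071427 ]
[-0.02977717 -0.00565224]
[ 4.86287177 -1.40549555  5.3300429 ] [-0.37963057 -0.92582259  0.05903786] [ -1.11 -54.7    2.91 -28.29  -0.58   1.42  -0.06] 2.7538885078922704
```

View pics/p2.png

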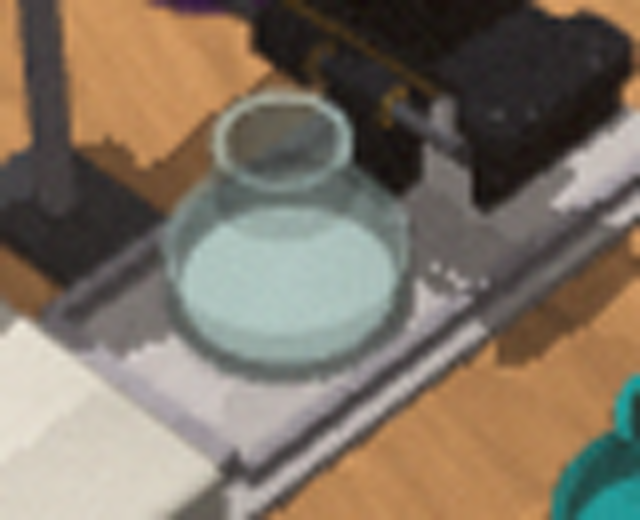

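The flask stands upright in the lane, with its rim at about (284,140) in the crop, and the fingertips are against its lower side. About 28 mm remain, so I'll continue in small steps.

```bash
python3 -m handwheel '[[-1,[0.004,0,0],0],[-1,[0.008,0,0],0],[-1,[0.012,0,0],0],[-1,[0.016,0,0],0]]'|egrep 'pos|force';python3 -m handwheel '[[-1,[0.002,0,0],0],[-1,[0.004,0,0],0]]'|egrep 'pos|force'
```

```text
position: [0.5512, 0.0808, 0.058]
wrist_force: [6.4, -1.6, 4.2]
grasp_force: 4.0
position: [0.5473, 0.0797, 0.058]
wrist_force: [7.5, -0.5, 3.9]
grasp_force: 3.9
```

```bash
for i in 1 2; do :; done; python3 -m handwheel '[[-1,[0.002,0,0],0],[-1,[0.004,0,0],0]]'|egrep 'pos|wrist_f';python3 -m handwheel '[[-1,[0.0015,0,0],0],[-1,[0.003,0,0],0]]'|egrep 'pos|wrist_f'
```

```text
position: [0.5435, 0.0786, 0.058]
wrist_force: [6.6, -1.3, 4.5]
position: [0.5407, 0.0777, 0.058]
wrist_force: [5.6, -0.7, 3.5]
```

```bash
python3 -m handwheel '[[-1,[0.001,0,0],0],[-1,[0.002,0,0],0]]'|egrep 'pos|wrist_f'
```

```text
position: [0.5387, 0.0772, 0.058]
wrist_force: [6.4, -0.7, 3.9]
```

```bash
python3 -m handwheel '[[-1,[0.001,0,0],0],[-1,[0.002,0,0],0]]'|egrep 'pos|wrist_f';python3 -m handwheel '[[-1,[0.001,0,0],0],[-1,[0.001,0,0],0]]'|egrep 'pos|wrist_f'
```

```text
position: [0.5372, 0.0767, 0.0581]
wrist_force: [10.6, -0.5, 2.4]
position: [0.537, 0.0767, 0.0583]
wrist_force: [11.3, 0.0, 0.6]
```

```bash
python3 -m handwheel '[[-1,[0.001,0,0],0],[-1,[0.001,0,0],0]]'|egrep 'pos|wrist_f'
python3 - <<'E'
from h import *
o=np.array([.489,.063]);c,t=np.cos(3.427),np.sin(3.427);A=np.array([[c,-t],[t,c]])
s=sensors.get_state();print(A.T@(s["position"][:2]-o))
a=eyes.get_image("side")[215:280,205:285]
cv2.imwrite("pics/p3.png",cv2.resize(a,None,fx=8,fy=8,interpolation=2))
E
```

```text
position: [0.5368, 0.0767, 0.0586]
wrist_force: [13.1, 1.1, 0.9]
[-0.0497289   0.00035286]
```

View pics/p3.png

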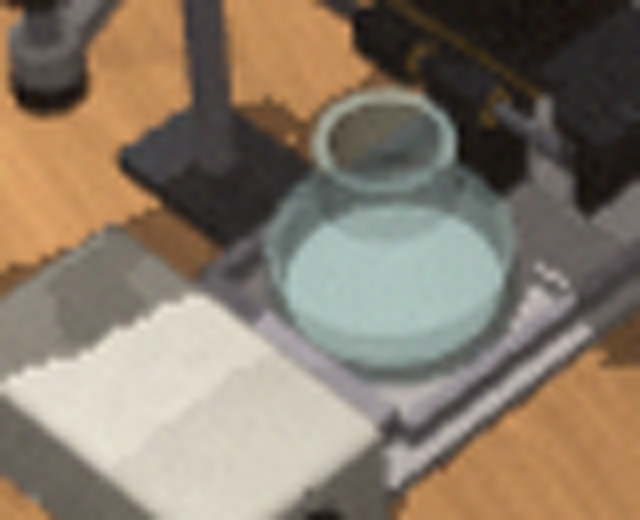

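The picture shows the flask upright, with its base against the stop bar at about (330,360) and its rim centre at (386,142). The force rose from 6 to 13 N while the tool stopped advancing, so it is at the stop. I'll back off and rise, and meanwhile compute where the stoppers are.

```bash
python3 -m handwheel '[[-1,[-0.004,0,0],0],[-1,[-0.012,0,0],0],[-1,[-0.03,0,0],0],[-1,[-0.06,0,0],0],[-1,[-0.06,0,-0.06],0],[-1,[-0.06,0,-0.12],0],[-1,[-0.06,0,-0.19],0],[-1,[-0.06,0,-0.19],0]]'
python3 - <<'E'
from h import *
o=np.array([.489,.063]);c,t=np.cos(3.427),np.sin(3.427);A=np.array([[c,-t],[t,c]])
S,D=cam("scene"),cam("side")
print("rim",(p:=onz(D,(205+386/8-.4,215+142/8-.4),.095)),A.T@(p[:2]-o))
sc=lambda u,v:(150+(u-1.5)/4,140+(v-1.5)/4); sd=lambda u,v:(190+(u-1.2)/3.4,185+(v-1.2)/3.4)
print("wide",tri([(S,sc(95,216)),(D,sd(517,418))]))
s=sensors.get_state()
for d in([.454,-.308,s["position"][2]]-s["position"],): print(tool(d,s),s["position"])
E
```

```text
clock: 7.52
position: [0.5929, 0.0937, 0.2517]
tool_rot: [-0.142, 0.99, 0.001, 0.002]
wrist_force: [0.5, -0.3, -0.3]
opening: 0.003
grasp_force: 0.0
rim [0.48574302 0.0635892  0.095     ] [ 0.00295933 -0.00148236]
wide (array([ 0.56568669, -0.27548358,  0.07006091]), np.float64(0.28576789049159856))
[ 0.24606079 -0.34660099 -0.00135277] [0.59293345 0.09371817 0.25168507]
```

```bash
python3 -m handwheel '[[0.5,[0.246,-0.347,0.02],76],[0.5,[0.246,-0.347,0.02],76],[0.5,[0.246,-0.347,0.02],76],[0.5,[0.246,-0.347,0.02],76],[0.5,[0.246,-0.347,0.02],76],[0.5,[0.246,-0.347,0.02],76],[0.5,[0.246,-0.347,0.02],76],[0.5,[0.246,-0.347,0.02],76],[0.5,[0.246,-0.347,0.02],76],[0.5,[0.246,-0.347,0.02],76],[0.5,[0.246,-0.347,0.02],76]]'
python3 - <<'E'
from h import *
s=sensors.get_state();C=cam("wrist",s);im=eyes.get_image("wrist")
p=proj(C,[[.454,-.308,.067],[.454,-.308,0],[.566,-.275,.067]]);print(p.round(),s["joint_pos"].round(2))
im=im.copy()
cv2.drawMarker(im,tuple(int(v) for v in p[0]),(0,0,255),0,8)
cv2.imwrite("pics/w2.png",im)
E
```

```text
clock: 8.9
position: [0.4535, -0.3075, 0.2274]
tool_rot: [0.497, 0.868, 0.0, -0.0]
wrist_force: [-0.2, -0.4, 0.0]
opening: 0.747
grasp_force: 0.0
[[283. 197.]
 [283. 182.]
 [394. 224.]] [-0.11  0.15  0.7   1.77 -0.1   1.25  1.14]
```

View pics/w2.png

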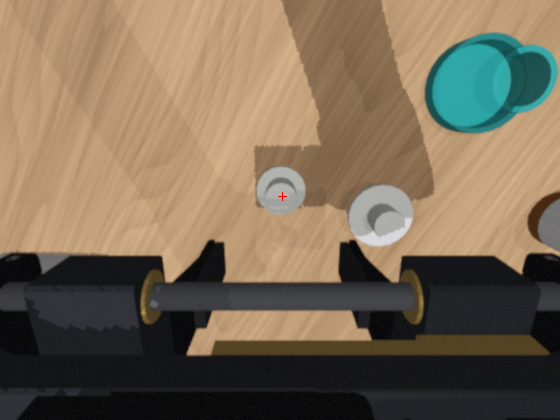

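The fitting stopper is at (282,190), under the predicted mark. The wide one is at (381,213), clear of the right finger. I'll descend and grip.

```bash
python3 -m handwheel '[[0.5,[0,0,0.05],0],[0.5,[0,0,0.1],0],[0.5,[0,0,0.14],0],[0.5,[0,0,0.155],0],[0.5,[0,0,0.161],0],[0.5,[0,0,0.161],0]]' && python3 -m handwheel '[[-0.5,[0,0,0],0],[-0.5,[0,0,0],0],[-0.5,[0,0,0],0],[-0.5,[0,0,0],0],[-0.5,[0,0,0],0]]' 15
```

```text
clock: 9.7
position: [0.4536, -0.309, 0.0676]
tool_rot: [0.498, 0.867, 0.0, 0.001]
wrist_force: [-0.4, -0.7, 0.3]
opening: 0.752
grasp_force: 0.0
clock: 10.32
position: [0.453, -0.3088, 0.0667]
tool_rot: [0.498, 0.867, 0.0, 0.0]
wrist_force: [-0.3, 0.2, 2.6]
opening: 0.363
grasp_force: 15.0
```

```bash
python3 -m handwheel '[[-0.5,[0,0,-0.02],0],[-0.5,[0,0,-0.06],0],[-0.5,[0,0,-0.12],0],[-0.5,[0,0,-0.18],0],[-0.5,[0,0,-0.18],0]]' && python3 -m handwheel '[[-0.5,[0.04,0.034,0],0],[-0.5,[0.08,0.068,0],0],[-0.5,[0.12,0.102,0],0],[-0.5,[0.16,0.136,0],0],[-0.5,[0.2,0.17,0],0],[-0.5,[0.235,0.2,0],0],[-0.5,[0.254,0.217,0],0],[-0.5,[0.254,0.217,0],0],[-0.5,[0.254,0.217,0],0]]'
python3 - <<'E'
from h import *
s=sensors.get_state();C=cam("wrist",s);im=eyes.get_image("wrist")
cv2.imwrite("pics/w3.png",im);cv2.imwrite("pics/scene3.png",eyes.get_image("scene"));cv2.imwrite("pics/side3.png",eyes.get_image("side"))
np.save("s3.npy",np.r_[s["position"],s["tool_rot"]])
p=proj(C,[[.489,.0627,.095],[.486,.0636,.095]]);print(p.round(1))
K,Q,q=C;th=np.arange(0,2*np.pi,.01)
im2=cv2.resize(im[0:260,130:430],None,fx=2.6,fy=2.6,interpolation=2)
for xy,col in(((.489,.0627),(0,0,255)),):
  for r in(.021,.027):
    e=proj(C,np.c_[xy[0]+r*np.cos(th),xy[1]+r*np.sin(th),0*th+.095]);e=(e-[130,0])*2.6+.8
    cv2.polylines(im2,[e.round().astype(int)],True,col,1)
cv2.imwrite("pics/w3c.png",im2[:600])
E
```

```text
clock: 10.95
position: [0.4547, -0.3102, 0.2512]
tool_rot: [0.498, 0.867, 0.001, 0.004]
wrist_force: [0.1, 0.2, -1.2]
opening: 0.363
grasp_force: 15.0
clock: 12.08
position: [0.5118, 0.019, 0.246]
tool_rot: [0.498, 0.867, -0.001, -0.0]
wrist_force: [0.2, 0.1, 0.1]
opening: 0.358
grasp_force: 15.0
[[285.4 147.1]
 [283.1 144.6]]
```

View pics/w3c.png

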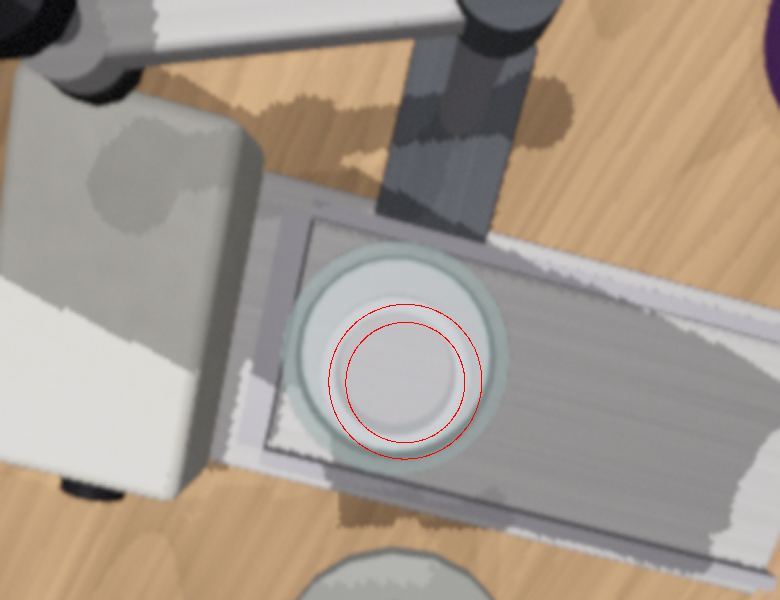

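The rim centre is at (400,373) in the crop, a little up and left of the predicted circle at (405,381), which puts it at about (0.486, 0.064). The flask side touches the stop bar at (283,340). I'll move over it and lower.

```bash
python3 -m handwheel '[[-0.5,[0.025,0,0],0],[-0.5,[0.052,0,0],0],[-0.5,[0.052,0,0],0],[-0.5,[0.052,0,0.03],0],[-0.5,[0.052,0,0.055],0],[-0.5,[0.052,0,0.07],0],[-0.5,[0.052,0,0.075],0],[-0.5,[0.052,0,0.075],0]]' && python3 -m handwheel '[[-0.5,[0,0,0.005],0],[-0.5,[0,0,0.01],0],[-0.5,[0,0,0.015],0],[-0.5,[0,0,0.02],0],[-0.5,[0,0,0.02],0]]'
```

```text
clock: 13.22
position: [0.4863, 0.0647, 0.1719]
tool_rot: [0.498, 0.867, 0.0, 0.0]
wrist_force: [0.1, -0.1, -0.5]
opening: 0.36
grasp_force: 15.0
clock: 13.85
position: [0.4857, 0.0649, 0.1511]
tool_rot: [0.498, 0.867, -0.0, -0.0]
wrist_force: [0.1, -0.0, -0.4]
opening: 0.361
grasp_force: 15.0
```

```bash
python3 -m handwheel '[[-0.5,[0,0,0.003],0],[-0.5,[0,0,0.006],0],[-0.5,[0,0,0.009],0],[-0.5,[0,0,0.012],0],[-0.5,[0,0,0.015],0]]' |egrep 'pos|wrist_f'; python3 -m handwheel '[[-0.5,[0,0,0.0015],0],[-0.5,[0,0,0.003],0],[-0.5,[0,0,0.003],0]]'|egrep 'pos|wrist_f'
```

```text
position: [0.486, 0.0649, 0.1363]
wrist_force: [-1.1, -0.0, -0.7]
position: [0.4859, 0.0649, 0.1335]
wrist_force: [-0.4, 0.1, -0.1]
```

```bash
python3 -m handwheel '[[-0.5,[0,0,0.001],0],[-0.5,[0,0,0.002],0],[-0.5,[0,0,0.002],0]]'|egrep 'pos|wrist_f'; python3 -m handwheel '[[-0.5,[0,0,0.0005],0],[-0.5,[0,0,0.001],0],[-0.5,[0,0,0.001],0]]'|egrep 'pos|wrist_f'
```

```text
position: [0.486, 0.0649, 0.1316]
wrist_force: [-0.5, -0.4, -0.2]
position: [0.4861, 0.065, 0.1314]
wrist_force: [-4.3, -0.9, 10.6]
```

```bash
python3 -m handwheel '[[-0.5,[0,0,-0.0008],0],[0.3,[0,0,-0.0008],0],[0.3,[0,0,-0.0008],0],[0.3,[0,0,-0.0008],0],[0.3,[0,0,-0.001],0]]' |egrep 'pos|wrist_f|open'; python3 -m handwheel '[[0.3,[0,0,-0.03],0],[0.3,[0,0,-0.07],0],[0.3,[-0.05,0,-0.12],0],[0.3,[-0.08,0,-0.12],0],[0.3,[-0.08,0,-0.12],0]]'
python3 - <<'E'
from h import *
b=eyes.get_image("side");a=cv2.imread("pics/side3.png");cv2.imwrite("pics/side4.png",b)
cv2.imwrite("pics/scene4.png",eyes.get_image("scene"))
# shift of the flask's lower part between before and after seating
def crop(i): return cv2.cvtColor(i[236:264,235:272],cv2.COLOR_BGR2GRAY).astype(np.float32)
print(cv2.phaseCorrelate(crop(a),crop(b),cv2.createHanningWindow((37,28),cv2.CV_32F)))
D=cam("side");print(proj(D,[[.486,.0636,.03],[.486-.002*.96,.0636-.002*.28,.03],[.486,.0636,.132]]))
E
```

```text
position: [0.486, 0.0649, 0.1315]
wrist_force: [0.1, -0.1, -0.7]
opening: 0.64
clock: 16.85
position: [0.5274, -0.0069, 0.2524]
tool_rot: [0.5, 0.866, 0.0, 0.001]
wrist_force: [0.2, -0.3, -0.7]
opening: 0.655
grasp_force: 0.0
((-0.15244575565121465, 0.6725302514943063), 0.9561092992623647)
[[253.70867874 247.43593718]
 [253.23791235 247.78557684]
 [252.45744501 223.28959225]]
```

```bash
python3 -m handwheel '[[0.3,[0.03,0,0.0064],0],[0.3,[0.03,0,0.0064],0],[0.3,[0.03,0,0.0064],0],[0.3,[0.03,0,0.0064],0]]'|egrep 'pos|rot'
python3 - <<'E'
from h import *
b=eyes.get_image("wrist");cv2.imwrite("pics/w4.png",b);a=cv2.imread("pics/w3.png");s=sensors.get_state()
g=lambda i:cv2.cvtColor(i,cv2.COLOR_BGR2GRAY)
C=cam("wrist",s)
u=lambda x,y:(130+x/2.6,y/2.6)
def match(n,x0,y0,x1,y1):
    x0,y0=map(int,u(x0,y0));x1,y1=map(int,u(x1,y1));t=g(a)[y0:y1,x0:x1];m=8
    w=g(b)[max(0,y0-m):y1+m,x0-m:x1+m];r=cv2.matchTemplate(w,t,5);_,v,_,l=cv2.minMaxLoc(r)
    d=[0,0]
    for k,(i,j) in enumerate(((1,0),(0,1))):
        try:
            p,q=r[l[1]-j,l[0]-i],r[l[1]+j,l[0]+i];d[k]=(p-q)/(2*(p+q-2*v))
        except IndexError:pass
    print(n,round(float(l[0]+d[0]-(x0-max(0,x0-m))),2),round(float(l[1]+d[1]-(y0-max(0,y0-m))),2),"score",round(v,3))
match("bar/drive",180,380,275,480);match("rail far",500,230,640,300);match("rail near",480,470,640,560);match("post foot",380,130,520,240);match("driveedge",200,150,300,240)
match("flask left",280,290,345,420);match("flask right",470,300,520,420);match("flask lowleft",300,400,360,470)
o=np.array([.487,.0636]);p=proj(C,[[.486,.0636,.035],[.486+.00096*1,.0636+.00028,.035]]);print("1mm away from stop =",p[1]-p[0])
E
```

```text
position: [0.5113, 0.0215, 0.2452]
tool_rot: [0.498, 0.867, -0.0, 0.0]
bar/drive -0.97 1.99 score 0.997
rail far 6.86 4.05 score 0.955
rail near -0.82 1.88 score 0.973
post foot -0.83 2.03 score 0.985
driveedge -0.95 2.3 score 0.998
flask left -1.08 1.98 score 0.933
flask right -0.91 2.17 score 0.985
flask lowleft -1.03 2.1 score 0.926
1mm away from stop = [0.88086072 0.22418897]
```

The flask's shift between the two views equals the station's (about -0.95, 2.0 px), so it did not move off the stop while the stopper went in. Next is the hold-down arm: closed fingers behind the bar, near the pivot.

```bash
python3 -m handwheel '[[-1,[0.06,-0.007,0],-6],[-1,[0.12,-0.014,0],-6],[-1,[0.173,-0.021,0],-6],[-1,[0.173,-0.021,0],-6],[-1,[0.173,-0.021,0],-6],[-1,[0.173,-0.021,0.03],-6],[-1,[0.173,-0.021,0.05],-6],[-1,[0.173,-0.021,0.065],-6],[-1,[0.173,-0.021,0.065],-6]]'
python3 - <<'E'
from h import *
np.set_printoptions(precision=4,suppress=True)
s=sensors.get_state();H=np.array([.458,.164]);Q=R.from_quat(s["tool_rot"]);h0=np.degrees(np.arctan2(*Q.as_matrix()[[1,0],0]));print("heading",h0,s["joint_pos"].round(2))
v=s["position"][:2]-H;f=np.radians(215.5)
print("rho,d",v@[np.cos(f),np.sin(f)],v@[np.sin(f),-np.cos(f)])
for deg in(215.5,224,233,242,251,260,269,278,283,286.4,289):
    f=np.radians(deg);d=.014
    P=H+.045*np.array([np.cos(f),np.sin(f)])+d*np.array([np.sin(f),-np.cos(f)])
    print(deg,tool(np.r_[P-s["position"][:2],0],s)[:2],"twist",-(deg-90-h0),np.hypot(*P))
E
```

```text
clock: 18.62
position: [0.4058, 0.1596, 0.1794]
tool_rot: [0.452, 0.892, -0.001, -0.0]
wrist_force: [0.1, 0.5, 0.2]
opening: 0.002
grasp_force: 0.0
heading 126.20119107391292 [-0.7  -0.06  0.21  2.05  0.01  1.15  0.14]
rho,d 0.045035169112119994 0.026753888199970446
215.5 [-0.0128 -0.0001] twist 0.7011910739129235 0.4393671203712383
224 [-0.0195 -0.0018] twist -7.7988089260870765 0.43974033849813565
233 [-0.0269 -0.0024] twist -16.798808926087077 0.4413707709203706
242 [-0.0343 -0.0019] twist -25.798808926087077 0.4442183800754509
251 [-0.0415 -0.0002] twist -34.79880892608708 0.4481907018772386
260 [-0.0483  0.0025] twist -43.79880892608708 0.45316186676432396
269 [-0.0547  0.0063] twist -52.79880892608708 0.45897925272698475
278 [-0.0603  0.0111] twist -61.79880892608708 0.4654708131921892
283 [-0.0631  0.0141] twist -66.79880892608708 0.4693010583319317
286.4 [-0.0649  0.0163] twist -70.19880892608705 0.4719755144152374
289 [-0.0662  0.018 ] twist -72.79880892608708 0.47405139591833834
```

```bash
python3 -m handwheel '[[-1,[-0.007,0,0],0],[-1,[-0.013,0,0],0],[-1,[-0.0195,-0.002,0],-8],[-1,[-0.027,-0.0025,0],-17],[-1,[-0.034,-0.002,0],-26],[-1,[-0.0415,0,0],-35],[-1,[-0.048,0.0025,0],-44],[-1,[-0.055,0.006,0],-53],[-1,[-0.055,0.006,0],-53]]'
python3 - <<'E'
from h import *
np.set_printoptions(precision=4,suppress=True)
s=sensors.get_state();H=np.array([.458,.164]);Q=R.from_quat(s["tool_rot"]);h0=np.degrees(np.arctan2(*Q.as_matrix()[[1,0],0]))
for deg in(269,275,281,286.4,289,292):
    f=np.radians(deg);P=H+.045*np.array([np.cos(f),np.sin(f)])+.014*np.array([np.sin(f),-np.cos(f)])
    print(deg,tool(np.r_[P-s["position"][:2],0],s)[:2],"twist",-(deg-90-h0))
cv2.imwrite("pics/side5.png",eyes.get_image("side"))
E
```

```text
clock: 19.75
position: [0.4435, 0.119, 0.1804]
tool_rot: [0.007, 1.0, -0.0, -0.0]
wrist_force: [-1.4, -1.0, -0.2]
opening: 0.003
grasp_force: 0.7
269 [0.0002 0.0003] twist 0.19831281524201927
275 [-0.0045 -0.0009] twist -5.801687184757981
281 [-0.0094 -0.0017] twist -11.80168718475798
286.4 [-0.0138 -0.0019] twist -17.201687184757958
289 [-0.016  -0.0018] twist -19.80168718475798
292 [-0.0184 -0.0017] twist -22.80168718475798
```

```bash
python3 -m handwheel '[[-1,[-0.0025,-0.0005,0],-3],[-1,[-0.0045,-0.001,0],-6],[-1,[-0.007,-0.0015,0],-9],[-1,[-0.0095,-0.0017,0],-12],[-1,[-0.0095,-0.0017,0],-12]]'|egrep 'pos|force'; python3 -m handwheel '[[-1,[-0.0015,0,0],-2],[-1,[-0.003,0,0],-3],[-1,[-0.003,0,0],-3]]'|egrep 'pos|force'
```

```text
position: [0.4507, 0.117, 0.1802]
wrist_force: [-13.2, -5.4, 11.4]
grasp_force: 7.1
position: [0.4515, 0.1167, 0.18]
wrist_force: [-24.8, -10.4, 20.5]
grasp_force: 13.6
```

```bash
python3 -m handwheel '[[-1,[0.004,0,0],0],[-1,[0.014,0,0],0],[-1,[0.02,0,-0.03],0],[-1,[0.02,0,-0.08],0],[-1,[-0.0,0.0,-0.11],0],[-1,[-0.0,0,-0.11],0],[-1,[-0.0,0,-0.11],0]]'
python3 - <<'E'
from h import *
s=sensors.get_state();C=cam("wrist",s);im=eyes.get_image("wrist");cv2.imwrite("pics/w6.png",im)
sd=eyes.get_image("side");sc=eyes.get_image("scene");cv2.imwrite("pics/side6.png",sd);cv2.imwrite("pics/scene6.png",sc)
H=np.array([.458,.164])
for n,i,c in(("wrist",im,C),("side",sd,cam("side")),("scene",sc,cam("scene"))):
    p=proj(c,[[.486,.064,.21]])[0];x,y=p.round().astype(int);w=60 if n=="wrist" else 14
    if not(0<x<560 and 0<y<420): print(n,"out",p);continue
    y0,x0=max(0,y-w),max(0,x-w);k=(i[y0:y+w,x0:x+w].max(2)<50).astype(np.uint8)
    N,L,S,cc=cv2.connectedComponentsWithStats(k)
    print(n,p.round(1),[(S[j].tolist(),onz(c,cc[j]+[x0,y0],.205).round(4).tolist()) for j in range(1,N) if S[j,4]>20])
print(tool(np.r_[.486,.064,s["position"][2]]-s["position"],s),s["joint_pos"].round(2))
E
```

```text
clock: 21.68
position: [0.4551, 0.1185, 0.2896]
tool_rot: [-0.124, 0.992, -0.0, -0.0]
wrist_force: [0.2, -0.5, 0.3]
opening: 0.002
grasp_force: 0.0
wrist [201.5 245.6] [([64, 20, 20, 7, 49], [0.4553, 0.0693, 0.205]), ([10, 36, 110, 84, 6200], [0.5116, 0.0726, 0.205])]
side [251.3 203.1] [([10, 11, 11, 11, 99], [0.4869, 0.0605, 0.205])]
scene [285.2 169. ] [([9, 13, 10, 10, 77], [0.4949, 0.0646, 0.205])]
[-1.65111409e-02 -6.04217393e-02 -1.40113683e-06] [-0.67 -0.07  0.31  1.83  0.02  1.38  1.45]
```

The knob stands at about (0.488, 0.063), over the flask's place, and the hard stop was felt. Now I'll press the plunger with the closed fingertips.

```bash
python3 -m handwheel '[[-1,[-0.018,-0.061,0],0],[-1,[-0.018,-0.061,0],0],[-1,[-0.018,-0.061,0],0],[-1,[-0.018,-0.061,0.03],0],[-1,[-0.018,-0.061,0.045],0],[-1,[-0.018,-0.061,0.05],0],[-1,[-0.018,-0.061,0.05],0]]'|egrep 'pos|wrist_f'; python3 -m handwheel '[[-1,[0,0,0.002],0],[-1,[0,0,0.004],0],[-1,[0,0,0.006],0],[-1,[0,0,0.008],0],[-1,[0,0,0.01],0],[-1,[0,0,0.01],0]]'|egrep 'pos|wrist_f'; python3 -m handwheel '[[-1,[0,0,0.0015],0],[-1,[0,0,0.003],0],[-1,[0,0,0.003],0]]'|egrep 'pos|wrist_f'
```

```text
position: [0.4881, 0.0642, 0.2404]
wrist_force: [-0.5, 0.4, 0.2]
position: [0.4882, 0.0639, 0.23]
wrist_force: [0.2, -0.3, 1.9]
position: [0.4882, 0.0639, 0.227]
wrist_force: [1.0, -0.4, 1.5]
```

```bash
python3 -m handwheel '[[-1,[0,0,0.001],0],[-1,[0,0,0.002],0]]'|egrep 'pos|wrist_f'; python3 -m handwheel '[[-1,[0,0,0.0005],0],[-1,[0,0,0.001],0]]'|egrep 'pos|wrist_f'; python3 -m handwheel '[[-1,[0,0,0.0005],0],[-1,[0,0,0.001],0]]'|egrep 'pos|wrist_f'
```

```text
position: [0.4881, 0.0639, 0.2252]
wrist_force: [-0.1, 0.5, 3.9]
position: [0.4882, 0.0639, 0.2242]
wrist_force: [0.6, 0.3, 3.2]
position: [0.4882, 0.0639, 0.2233]
wrist_force: [-1.2, -1.4, 8.2]
```

```bash
python3 -m handwheel '[[-1,[0,0,0.0003],0],[-1,[0,0,0.0006],0],[-1,[0,0,0.0006],0]]'|egrep 'pos|wrist_f'
```

```text
position: [0.4882, 0.0639, 0.2233]
wrist_force: [-1.8, -0.3, 9.2]
```

```bash
python3 -m handwheel '[[-1,[0,0,0.0005],0],[-1,[0,0,0.001],0],[-1,[0,0,0.001],0]]'|egrep 'pos|wrist_f'
```

```text
position: [0.4883, 0.0639, 0.2231]
wrist_force: [-5.2, -1.6, 17.9]
```

The pad bears: 18 N with no further travel, after 12 mm. I'll release straight up and check.

```bash
python3 -m handwheel '[[-1,[0,0,-0.002],0],[-1,[0,0,-0.01],0],[-1,[0,0,-0.05],0],[-1,[0,0,-0.1],0],[-1,[0.05,0,-0.1],0],[-1,[0.05,0,-0.1],0],[-1,[0.05,0,-0.1],0],[-1,[0.05,0,-0.1],0]]'
python3 - <<'E'
from h import *
sd=eyes.get_image("side");sc=eyes.get_image("scene");S,D=cam("scene"),cam("side")
cv2.imwrite("pics/side7.png",sd);cv2.imwrite("pics/scene7.png",sc)
ob=[]
for n,i,c in(("scene",sc,S),("side",sd,D)):
    x,y=proj(c,[[.487,.0635,.198]])[0].round().astype(int);y0,x0=y-16,x-16
    N,L,St,cc=cv2.connectedComponentsWithStats((i[y0:y+16,x0:x+16].max(2)<50).astype(np.uint8));j=1+St[1:,4].argmax();print(n,St[j]);ob.append((c,cc[j]+[x0,y0]))
P,e=tri(ob);v=P[:2]-[.458,.164];print("knob",P,e,"rad",np.hypot(*v),"clamp",(np.arctan2(v[1],v[0])-3.427)%(2*np.pi))
# flask bottom vs image before the stopper
a=cv2.imread("pics/side4.png");g=lambda i:cv2.cvtColor(i,6)
r=cv2.matchTemplate(g(sd)[232:272,232:276],g(a)[240:264,238:270],5);print(cv2.minMaxLoc(r)[1::2], "expect (6,8)")
print(sensors.get_state()["clock"])
E
```

```text
clock: 26.32
position: [0.44, 0.0518, 0.3213]
tool_rot: [-0.124, 0.992, -0.0, -0.0]
wrist_force: [0.2, 0.1, -0.2]
opening: 0.003
grasp_force: 0.0
scene [11 15 10 10 79]
side [12 14 11 10 91]
knob [0.48953891 0.06365181 0.18897866] 0.1375448271818982 rad 0.10518774755494972 clamp 1.589908120950109
(0.9234212040901184, (6, 8)) expect (6,8)
26.425
```

```bash
python3 -c "
from plant import arm;print(arm.hand_in())"
```

```text
the job is handed in; nothing more can be done
None
```

The job is handed in at about 26 s: the flask is against the stop, the fitting stopper is seated, the hold-down arm is swung to its hard stop with the plunger pad bearing on the stopper, everything is released, and the wide stopper, bottles and rack were not touched.

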